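# Snap the spice jar into its clip

## Robot

A 6-joint arm with a two-finger parallel gripper is mounted at the origin on the work surface; the furniture and walls round the work are solid. World frame = base frame: x ahead of the robot, y to its left, z up, the work surface at z = 0. Lengths are in mm, angles in degrees, forces in N, time in s.
With the tool pointing down it reaches from about 375 to 750 mm from the base axis. Payload 9 kg.
Tool frame: the origin (TCP) lies at the very end of the fingers, on their centre line; the grasp point (between the pads) lies ctrl.tcp_to_grasp behind it (ctrl.tcp_to_grasp is the distance from the TCP to the grasp point, in mm); z points along the fingers, y is the line along which they close (so a half turn about z gives the same grasp; the last joint's range is limited). The gripper opens to 85 mm and grips with 20 to 120 N. Pads are 22 mm wide; open, the fingers measure 114 mm over their backs; the gripper's body (76 mm by 85 mm) begins 54 mm behind the grasp point. The pads swing forward as they close: fully open they stand 13 mm farther back than shut.
Start: joints at [-12.473, 5.964, 5.575, 89.605, 0, 77.527], TCP at [600.031, 0.003, 231.331] pointing down, gripper open.
Joint ranges: [-171.21, 171.21], [-48.23, 106.86], [-62.78, 66.21], [-105.2, 120.99], [-86.42, 89.51], [-180, 180]. Speed limits (degrees/s): [127.2, 127.2, 147.25, 180, 180, 180].

## Interface

Orientations are given as [roll, pitch, yaw] about the fixed x, y, z axes, in that order (R = Rz(yaw) Ry(pitch) Rx(roll)).
In Python, from workcell import ctrl gives the robot as it stands.
- The arm moves only by the tool arm_command, never from a script. Its argument "rows" is a list of rows, each an object of numbers: "x", "y", "z": the shift along the tool's x, y, z in mm; "rx", "ry", "rz": the turn, a rotation vector about the tool's x, y, z in degrees. In form: [{"x": .., "y": .., "z": .., "rx": .., "ry": .., "rz": ..}, ...]. A call has 1 to 12 rows; each row shifts and turns the commanded pose from where the row before left it, along the tool's axes as they then stand; what a row does not reach is not made up. A row lasts 1/10 s, in which the tool goes at most 50 mm and 8.59 degrees, less where a joint would pass 70% of its speed; a pose out of reach is approached as far as the arm can. A call with a gripper value outside its range is refused whole. "fingers" is the opening, from 0 (shut) to 1 (fully open), set as the call begins (left out, the last holds). The fingers move at their own pace and stop on an object; the grip force is fixed at half the most. Time passes only in rows, so rows that do not move let the fingers close. It gives the time, the measured TCP pose, the force, the opening and the grip force at its end, in the units of the state.
- ctrl.get_obs(): the state, without advancing time (a new reading comes with each control period).
- ctrl.capture(name): name is "scene" or "side" or "wrist"; returns the picture (384x512x3 uint8, red, green, blue); there is no depth.
- ctrl.get_calibration(name): a dict with "camera_matrix" (3x3 intrinsics, pixels), "distortion" ([k1, k2, p1, p2, k3] as OpenCV has them; the pictures are not rectified), "R" (3x3) and "t" (3): a world point X has camera coordinates R X + t. Camera axes: x right, y down, z forward; pixel columns grow to the right and rows downward; lengths in mm; the calibration is good to about 2 mm. A picture is of the moment at which its call begins: read the wrist's pose just before it. get_calibration takes no time and is no camera call; for the wrist camera it gives the pose at the moment of the call.
- ctrl.sign_off(): hands the job in; it is judged then, once.
The state is a dict: "time": time; "q": joint angles; "dq": joint speeds; "effort": joint torques, N m; "tcp_pos": TCP position; "ee_rot": TCP orientation; "wrist_force": force on the tool from outside, world axes, zero at the start; "ft_torque": the same for the moment, N m; "width": finger opening in mm; "grip_force": force on a finger pad.
Only numpy, scipy, OpenCV 4.12 (cv2) and the standard library are available. Lean on these libraries where they do the work, as an engineer would, in place of code of your own. Each camera call takes 0.05 s, during which the arm holds its last target. There are 200 camera calls.

## Task

One red-capped spice jar has been left out on the worktop. Put it away with the other two: push it, upright, sideways through the open front of the empty spring clip until it snaps fully home, standing on the worktop like its neighbours, and let go. Leave the two jars that are already clipped in where they are.

Things in the scene. Friction and masses are not known exactly. Their poses are not given: they have to be found in the camera images.
- jar: the jar left out, left of the clips: red-capped spice jar, 45 mm across the cap (85 to 106 mm up), 45 mm body, 106 mm tall; origin: centre of underside, z up; 0.11 kg. A glass shaker with a grey top and a white bottle with a red cap (both about its size, not wanted) stand 85 mm or more from it, centre to centre.
- empty_clip: the empty one of 3 blue clips, 100 mm apart on a wood strip (top z 62). Origin: on the worktop where the jar's origin is when home. z up, +x = push direction into the clip, y along the row. Two sprung jaws, z 32 to 58: throat 36 wide at x -15, lips 57 wide at x -28; they part at about 5 N, shut behind the jar and centre it in y; push on to x 0. Stop block at x +23, strip x +33 to +51. Open below.
- jar_a: a jar already held in another clip, must stay: red-capped spice jar, 45 mm across the cap (85 to 106 mm up), 45 mm body, 106 mm tall; origin: centre of underside, z up
- jar_b: the jar already held in the third clip, must stay: red-capped spice jar, 45 mm across the cap (85 to 106 mm up), 45 mm body, 106 mm tall; origin: centre of underside, z up

How it is judged:
By the outcome, as a careful person would: the job done as asked, in the order asked, and still so for the second after the job is handed in, with the robot touching nothing.
It also fails if it takes over 48 s, if anything falls off the work surface, if the arm or the gripper's body presses on something with over 40 N, if the wrist force passes 120 N, or if a joint passes its speed limit or range.

## Working session

There is one attempt and no reset: what is moved stays moved. The work goes in short steps, Python scripts to look and compute and a tool call to move; the robot and the scene stay as the last step left them, time stands still between calls to the robot, and variables do not carry over. Pictures are saved under pics/ and viewed, at most 10 in all, crops included, and the job is handed in when it is done.

Besides the shell and the picture viewer there is one more tool, called after "Call:" as a command line: name --argument value ..., lists and objects as JSON in quotes. arm_command: Moves the arm, as the interface text tells. Its arguments: {"type":"object","properties":{"rows":{"type":"array","items":{"type":"object","properties":{"x":{"type":"number"},"y":{"type":"number"},"z":{"type":"number"},"rx":{"type":"number"},"ry":{"type":"number"},"rz":{"type":"number"}}}},"fingers":{"type":"number"}},"required":["rows"]}

```bash
mkdir -p pics; python3 - <<'E'
from workcell import ctrl
import cv2,numpy as np
a=ctrl.capture("scene");b=ctrl.capture("side");w=ctrl.capture("wrist")
for n,i in zip(("scene","side","wrist"),(a,b,w)): cv2.imwrite(f"pics/{n}0.png",i[:,:,::-1])
cv2.imwrite("pics/both.png",np.vstack([np.hstack([a,b])])[:,:,::-1][:, :, :].copy() if 0 else cv2.resize(np.hstack([a,b])[:,:,::-1],(800,300)))
o=ctrl.get_obs();print(o,ctrl.tcp_to_grasp)
for n in("scene","side"):
  c=ctrl.get_calibration(n);print(n,-np.array(c["R"]).T@c["t"])
E
```

```text
{'time': 0.15, 'q': array([-1.24748267e+01,  5.99041491e+00,  5.53831878e+00,  8.96075126e+01,
        1.47794967e-03,  7.75261638e+01]), 'dq': array([-0.05320648, -0.08577335,  0.16183708,  0.06833785,  0.04437382,
       -0.09864618]), 'effort': array([ 3.56894714e-03, -5.57353413e+01,  5.04006886e+01,  1.24952567e-02,
       -2.60494489e-04,  1.42527287e-05]), 'tcp_pos': array([5.99733957e+02, 6.03254173e-02, 2.30714335e+02]), 'ee_rot': array([-1.79942118e+02, -1.43181831e-02,  8.99990015e+01]), 'wrist_force': array([-0.56195876, -0.32149424,  1.12833581]), 'ft_torque': array([-0.02528451,  0.02296171,  0.02383412]), 'grip_force': 0.0, 'width': 85.53350726970804} 18.700000000000003
scene [-261.4418603  -702.06579594  542.22907581]
side [602.85391606 876.33454956 714.93485881]
```

View pics/scene0.png

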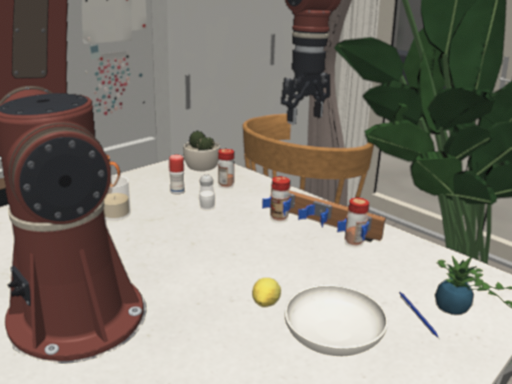

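View pics/side0.png

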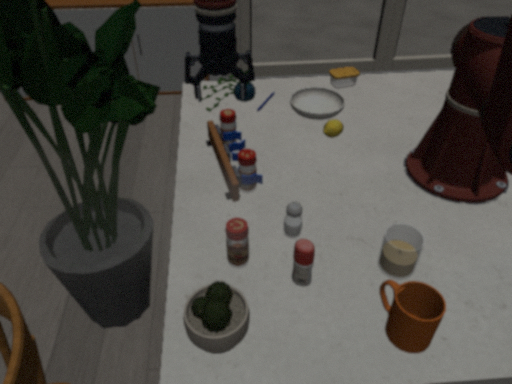

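The scene view shows the loose jar's cap at (226,154), the white red-capped bottle at (176,162), the shaker at (207,190), and the clipped jars at (280,184) and (357,206), with the empty clip between them at (315,212). In the side view the caps are at (237,226), (304,248), (247,157) and (228,116).

```bash
cat > h.py <<'E'
import cv2,numpy as np
from workcell import ctrl
def ray(c,p):
    K=np.array(c["camera_matrix"]);u=cv2.undistortPoints(np.array([[p]],float),K,np.array(c["distortion"]))[0,0]
    R=np.array(c["R"]);return -R.T@np.array(c["t"]),R.T@np.array([*u,1.])
def onz(c,p,z):
    o,d=ray(c,p);return o+d*(z-o[2])/d[2]
def tri(r1,r2):
    A=np.array([r1[1],-r2[1]]).T;s=np.linalg.lstsq(A,r2[0]-r1[0],rcond=None)[0]
    a=r1[0]+s[0]*r1[1];b=r2[0]+s[1]*r2[1];return (a+b)/2,np.linalg.norm(a-b)
def blobs(bgr,lo,hi,minA=30):
    h=cv2.cvtColor(bgr,cv2.COLOR_BGR2HSV);h[...,0]=(h[...,0].astype(int)+90)%180
    m=cv2.inRange(h,lo,hi);n,_,s,c=cv2.connectedComponentsWithStats(m)
    return [(c[i].round(1),s[i]) for i in range(1,n) if s[i][4]>=minA]
E
python3 - <<'E'
from h import *
# hue shifted +90: red=90, blue ~ 25
P={}
for n,near in(("scene",dict(jar=(226,154),bot=(176,160),a=(280,183),b=(357,205))),("side",dict(jar=(237,226),bot=(304,248),a=(247,157),b=(228,116)))):
    im=cv2.imread(f"pics/{n}0.png");B=blobs(im,(80,120,60),(96,255,255))
    c=ctrl.get_calibration(n)
    for k,p in near.items():
        q=min(B,key=lambda b:np.hypot(*(b[0]-p)));P[n,k]=q[0]
        print(n,k,q[0],q[1],onz(c,q[0],96).round(1))
    print("blue",n,[(b[0].tolist(),b[1].tolist(),onz(c,b[0],45).round(0).tolist()) for b in blobs(im,(15,120,40),(40,255,255),15)])
for k in near: print(k,tri(ray(ctrl.get_calibration("scene"),P["scene",k]),ray(ctrl.get_calibration("side"),P["side",k])))
for n,p in(("scene",(207,206)),("side",(293,232))): print("shaker",onz(ctrl.get_calibration(n),p,0))
E
```

```text
scene jar [225.8 154.3] [218 149  16  11 141] [575.  247.3  96. ]
scene bot [176.  164.4] [170 158  13  14 172] [427.2 271.9  96. ]
scene a [280.4 183.4] [272 176  18  15 196] [537.7  11.3  96. ]
scene b [358.3 206.1] [349 197  20  16 213] [ 573.3 -185.1   96. ]
blue scene [([266.2, 202.5], [263, 198, 8, 9, 53], [516.0, 34.0, 45.0]), ([286.6, 205.1], [284, 199, 7, 14, 59], [542.0, -8.0, 45.0]), ([306.4, 211.2], [299, 205, 16, 13, 133], [553.0, -61.0, 45.0]), ([323.8, 215.9], [321, 209, 7, 15, 65], [564.0, -103.0, 45.0]), ([341.3, 225.3], [338, 220, 8, 11, 67], [556.0, -158.0, 45.0]), ([364.2, 229.8], [362, 222, 7, 17, 60], [577.0, -205.0, 45.0]), ([419.4, 315.2], [401, 294, 35, 41, 90], [391.0, -445.0, 45.0])]
side jar [235.9 226.7] [227 219  20  15 162] [585.6 249.9  96. ]
side bot [304.4 255.3] [296 246  17  19 182] [463.7 336.3  96. ]
side a [246.4 154.4] [238 149  17  11 126] [546.4   5.7  96. ]
side b [227.5 114.5] [221 110  14   8  54] [ 583.8 -186.7   96. ]
blue side [([230.5, 135.3], [223, 131, 17, 9, 125], [579.0, -161.0, 45.0]), ([235.9, 145.6], [229, 141, 15, 10, 94], [567.0, -109.0, 45.0]), ([234.4, 156.4], [233, 154, 4, 6, 21], [573.0, -60.0, 45.0])]
jar (array([582.97151691, 251.8147296 ,  94.69516516]), np.float64(6.952449627418759))
bot (array([459.22205392, 317.74372282,  74.98338705]), np.float64(0.6287076355999649))
a (array([543.6688911 ,  11.98594602,  96.75212916]), np.float64(8.595419866548099))
b (array([ 581.68421799, -182.70064606,   95.07907462]), np.float64(7.1065545710526905))
shaker [457.44595997 185.64203853   0.        ]
shaker [455.49704687 181.51651809   0.        ]
```

View pics/wrist0.png

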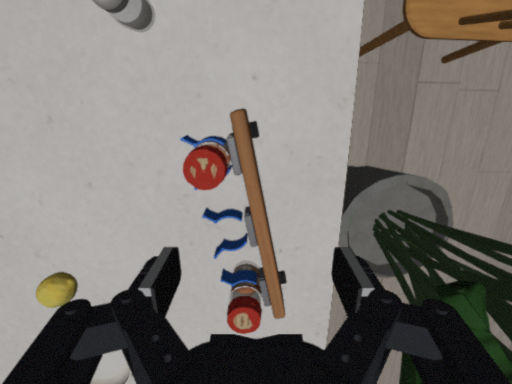

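The wrist view shows the clipped caps at (206,167) and (244,312), and the empty clip's two jaws at (223,215) and (231,245), opening to image left (world −x).

```bash
python3 - <<'E'
from h import *
c=ctrl.get_calibration("wrist");im=cv2.imread("pics/wrist0.png")
print("cam",-np.array(c["R"]).T@c["t"]);print(np.array(c["R"]).round(2),np.array(c["camera_matrix"]).round(0))
for b in blobs(im,(80,150,80),(96,255,255),200): print("red",b,onz(c,b[0],103).round(1))
for b in blobs(im,(15,120,40),(40,255,255),40): print("blue",b[0],b[1],onz(c,b[0],56).round(1))
for p in((238,110),(280,318)): print("strip",onz(c,p,62).round(1))
E
```

```text
cam [598.88309658  83.67157108 373.03109875]
[[ 1.    0.   -0.  ]
 [ 0.   -0.94  0.33]
 [-0.   -0.33 -0.94]] [[270.   0. 256.]
 [  0. 270. 193.]
 [  0.   0.   1.]]
red (array([204.1, 168.7]), array([ 184,  147,   42,   42, 1122], dtype=int32)) [545.1  16.  103. ]
red (array([244.3, 318.1]), array([228, 307,  32,  26, 433], dtype=int32)) [ 583.7 -179.7  103. ]
blue [203.  140.3] [181 136  45  11 190] [536.5  38.4  56. ]
blue [221.9 215. ] [203 209  39  14 295] [554.8 -56.7  56. ]
blue [230.6 245.3] [214 235  33  23 255] [ 564.6 -100.9   56. ]
blue [239. 277.] [221 270  36  17 406] [ 574.8 -151.6   56. ]
strip [578.6  72.6  62. ]
strip [ 634.  -219.4   62. ]
```

Call:
arm_command --rows '[{"x":40,"y":-3},{"x":42,"y":-3},{"x":42,"y":-3},{"x":42,"y":-3},{"x":42,"y":-3},{"x":42,"y":-3},{"rz":-5.5},{"rz":-5.5},{},{}]' --fingers 1

```text
schema error: expected keys x, y, z, rx, ry, rz
```

```bash
cat > w.py <<'E'
from h import *
import sys
n=sys.argv[1];c=ctrl.get_calibration("wrist");o=ctrl.get_obs();im=ctrl.capture("wrist")[:,:,::-1].copy()
cv2.imwrite(f"pics/{n}.png",im);print(o["time"],o["tcp_pos"].round(1),o["ee_rot"].round(1),o["wrist_force"].round(1),o["width"])
for b in blobs(im,(80,150,80),(96,255,255),200): print("red",b[0],b[1],onz(c,b[0],103).round(1))
for b in blobs(im,(15,120,40),(40,255,255),40): print("blue",b[0],b[1],onz(c,b[0],56).round(1))
E
python3 w.py w1
```

```text
0.15 [5.997e+02 1.000e-01 2.307e+02] [-179.9   -0.    90. ] [-0.6 -0.3  1.1] 85.53350726970804
red [204.  168.7] [ 184  147   42   42 1115] [545.  16. 103.]
red [244.1 318.1] [228 307  32  26 437] [ 583.5 -179.7  103. ]
blue [203.1 140.3] [181 136  45  11 193] [536.7  38.4  56. ]
blue [221.7 214.9] [203 209  38  14 293] [554.6 -56.6  56. ]
blue [230.6 245.2] [214 235  33  23 257] [ 564.6 -100.8   56. ]
blue [238.9 277. ] [221 270  36  17 403] [ 574.6 -151.6   56. ]
```

View pics/w1.png

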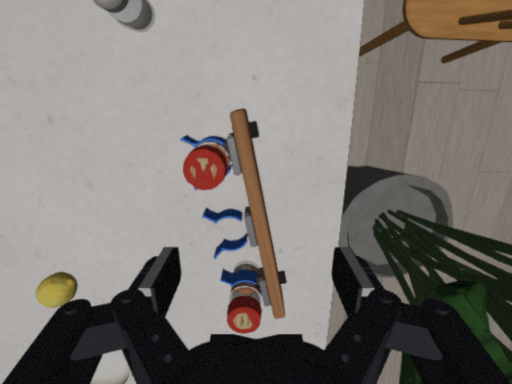

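The move was refused because every row needs all six keys, so the picture is unchanged: caps at (204,169) and (244,318).

Call:
arm_command --rows '[{"x":40,"y":-3,"z":0,"rx":0,"ry":0,"rz":0},{"x":42,"y":-3,"z":0,"rx":0,"ry":0,"rz":0},{"x":42,"y":-3,"z":0,"rx":0,"ry":0,"rz":0},{"x":42,"y":-3,"z":0,"rx":0,"ry":0,"rz":0},{"x":42,"y":-3,"z":0,"rx":0,"ry":0,"rz":0},{"x":42,"y":-3,"z":0,"rx":0,"ry":0,"rz":0},{"x":0,"y":0,"z":0,"rx":0,"ry":0,"rz":-5.5},{"x":0,"y":0,"z":0,"rx":0,"ry":0,"rz":-5.5},{"x":0,"y":0,"z":0,"rx":0,"ry":0,"rz":0},{"x":0,"y":0,"z":0,"rx":0,"ry":0,"rz":0}]' --fingers 1

```text
time: 1.2
tcp_pos: [582.0, 249.9, 231.2]
ee_rot: [-180.0, -0.0, 100.8]
wrist_force: [-0.3, 0.1, -0.0]
width: 85.6
grip_force: 0.0
```

```bash
python3 w.py w2
```

```text
1.2 [582.  249.9 231.2] [-180.    -0.   100.8] [-0.3  0.1 -0. ] 85.58480519703024
red [259.2 178.5] [239 159  41  41 956] [582.9 255.7 103. ]
red [194.5 338.3] [182 332  28  18 244] [541.   23.1 103. ]
blue [200.2 299.5] [182 290  36  20 436] [536.8  46.4  56. ]
```

View pics/w2.png

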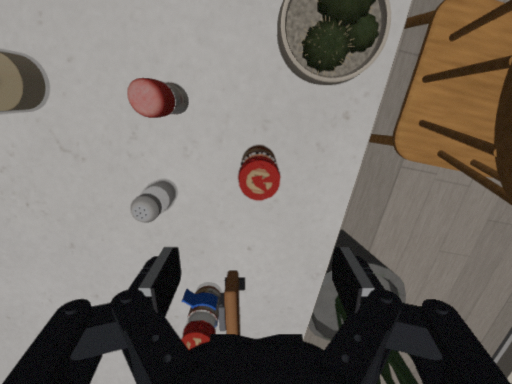

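The view shows the loose cap at (259,180), the white bottle at (150,98), the shaker at (146,207), and free space around the jar for the fingers.

Call:
arm_command --rows '[{"x":1.5,"y":1.5,"z":35,"rx":0,"ry":0,"rz":0},{"x":1,"y":0,"z":40,"rx":0,"ry":0,"rz":0},{"x":0,"y":0,"z":40,"rx":0,"ry":0,"rz":0},{"x":0,"y":0,"z":30,"rx":0,"ry":0,"rz":0},{"x":0,"y":0,"z":18,"rx":0,"ry":0,"rz":0},{"x":0,"y":0,"z":0,"rx":0,"ry":0,"rz":0},{"x":0,"y":0,"z":0,"rx":0,"ry":0,"rz":0}]' --fingers 1

```text
time: 1.95
tcp_pos: [583.2, 252.5, 69.0]
ee_rot: [180.0, 0.0, 100.9]
wrist_force: [-0.4, -0.8, -0.1]
width: 85.5
grip_force: 0.0
```

Call:
arm_command --rows '[{"x":0,"y":0,"z":0,"rx":0,"ry":0,"rz":0},{"x":0,"y":0,"z":0,"rx":0,"ry":0,"rz":0},{"x":0,"y":0,"z":0,"rx":0,"ry":0,"rz":0},{"x":0,"y":0,"z":0,"rx":0,"ry":0,"rz":0},{"x":0,"y":0,"z":0,"rx":0,"ry":0,"rz":0},{"x":0,"y":0,"z":0,"rx":0,"ry":0,"rz":0},{"x":0,"y":0,"z":0,"rx":0,"ry":0,"rz":0},{"x":0,"y":0,"z":0,"rx":0,"ry":0,"rz":0},{"x":0,"y":0,"z":0,"rx":0,"ry":0,"rz":0},{"x":0,"y":0,"z":0,"rx":0,"ry":0,"rz":0}]' --fingers 0

```text
time: 2.95
tcp_pos: [583.9, 252.9, 69.8]
ee_rot: [179.9, 0.0, 101.0]
wrist_force: [-0.1, 0.2, 6.9]
width: 43.0
grip_force: 60.5
```

Call:
arm_command --rows '[{"x":0,"y":0,"z":-30,"rx":0,"ry":0,"rz":0},{"x":0,"y":0,"z":-40,"rx":0,"ry":0,"rz":0},{"x":0,"y":0,"z":-40,"rx":0,"ry":0,"rz":0},{"x":-10,"y":-5,"z":-20,"rx":0,"ry":0,"rz":0},{"x":-40,"y":-21,"z":0,"rx":0,"ry":0,"rz":0},{"x":-40,"y":-21,"z":0,"rx":0,"ry":0,"rz":0},{"x":-40,"y":-21,"z":0,"rx":0,"ry":0,"rz":0},{"x":-40,"y":-21,"z":0,"rx":0,"ry":0,"rz":0},{"x":-40,"y":-21,"z":0,"rx":0,"ry":0,"rz":0},{"x":-40,"y":-21,"z":0,"rx":0,"ry":0,"rz":0},{"x":-40,"y":-21,"z":0,"rx":0,"ry":0,"rz":0},{"x":-36,"y":-22,"z":0,"rx":0,"ry":0,"rz":0}]'

```text
time: 4.15
tcp_pos: [473.7, -102.2, 198.5]
ee_rot: [180.0, 0.0, 101.0]
wrist_force: [1.2, -0.4, -1.2]
width: 43.2
grip_force: 61.4
```

Call:
arm_command --rows '[{"x":0,"y":0,"z":0,"rx":0,"ry":0,"rz":0},{"x":0,"y":0,"z":0,"rx":0,"ry":0,"rz":0},{"x":0,"y":0,"z":0,"rx":0,"ry":0,"rz":0}]'

```text
time: 4.45
tcp_pos: [474.6, -99.8, 198.4]
ee_rot: [180.0, -0.0, 101.0]
wrist_force: [0.4, 0.1, -1.5]
width: 43.2
grip_force: 61.5
```

```bash
python3 w.py w3
```

```text
4.45 [474.6 -99.8 198.4] [180.  -0. 101.] [ 0.4  0.1 -1.5] 43.161424808449084
red [366.9  79.5] [ 337   51   59   57 2089] [543.9  15.6 103. ]
red [265.8 231.1] [251 224  31  15 242] [ 490.3 -136.1  103. ]
red [257.2 278.9] [ 212  243   90   75 4062] [ 492.9 -193.   103. ]
red [349.  274.7] [330 267  34  21 331] [ 586.8 -169.7  103. ]
blue [330.2  56.5] [318  47  33  19 205] [519.7  34.9  56. ]
blue [329.1 108.5] [314 102  38  15 165] [531.7 -11.8  56. ]
blue [335.9 158.5] [312 148  48  20 202] [553.1 -60.1  56. ]
blue [331.7 196.8] [309 188  47  20 395] [ 561.  -103.2   56. ]
blue [326.5 238. ] [307 227  42  22 384] [ 569.7 -154.7   56. ]
blue [225.6 330. ] [220 325  12  10  48] [ 473.6 -319.    56. ]
```

View pics/w3.png

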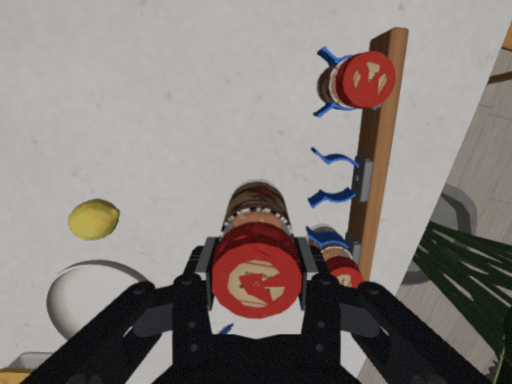

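The held jar hangs upright (cap centre about (257,272)), with clipped jar_a at (366,80). The empty clip's lip tips are near (313,150) and (310,203), and the strip's front edge runs along x≈370 to 355.

```bash
python3 - <<'E'
from h import *
c=ctrl.get_calibration("wrist");im=cv2.imread("pics/w3.png")
h=cv2.cvtColor(im,cv2.COLOR_BGR2HSV)
m=cv2.inRange(h,(105,120,40),(130,255,255));n,l,s,ce=cv2.connectedComponentsWithStats(m)
for i in range(1,n):
    if s[i][4]>150:
        ys,xs=np.where(l==i);x0=xs.min();sel=xs<=x0+2
        t=(x0+.5,ys[sel].mean());print("tip",t,onz(c,t,57).round(1))
cv2.imwrite("pics/crop.png",cv2.resize(im[130:220,285:385],None,fx=6,fy=6,interpolation=cv2.INTER_CUBIC))
print("held cap",onz(c,(257,270),234.6).round(1))
t=np.radians(11);R=np.array([[np.cos(t),-np.sin(t)],[np.sin(t),np.cos(t)]])
for k,p,z in(("a cap",(368,80),106),("strip far L top",(371,40),62),("strip far R",(407,30),62),("strip R low",(371,262),62)):
    P=onz(c,p,z);print(k,P.round(1))
E
```

```text
tip (np.float64(318.5), np.float64(52.5)) [507.5  36.1  57. ]
tip (np.float64(314.5), np.float64(113.71428571428571)) [518.2 -19.4  57. ]
tip (np.float64(312.5), np.float64(149.5)) [525.6 -55.2  57. ]
tip (np.float64(309.5), np.float64(200.6153846153846)) [ 537.3 -111.8   57. ]
tip (np.float64(307.5), np.float64(231.57142857142858)) [ 545.  -149.9   57. ]
held cap [472.2 -90.8 234.6]
a cap [543.8  15.4 106. ]
strip far L top [551.9  55.5  62. ]
strip far R [582.2  70.7  62. ]
strip R low [ 630.1 -172.9   62. ]
```

View pics/crop.png

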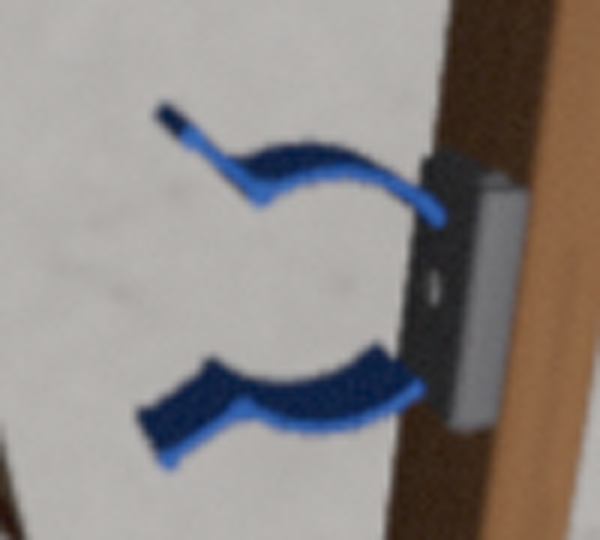

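In the crop the light-blue top edges give the lip tips at full-image (316.7,152.5) and (312.5,207.5), the throat at (328.7,163.3) and (325.8,197.2), and the jaw roots at (358.3,166.7) and (355,194.7).

```bash
python3 - <<'E'
from h import *
c=ctrl.get_calibration("wrist");f=lambda p:onz(c,p,58)[:2]
t=np.radians(11);ex=np.array([np.cos(t),np.sin(t)]);ey=np.array([-ex[1],ex[0]])
tcp=ctrl.get_obs()["tcp_pos"][:2]
for n,x,a,b in(("lip",-28,(316.7,152.5),(312.5,207.5)),("throat",-15,(328.7,163.3),(325.8,197.2)),("root",None,(358.3,166.7),(355,194.7))):
    A,B=f(a),f(b);M=(A+B)/2;d=A-B
    print(n,A.round(1),B.round(1),"w",np.hypot(*d).round(1),"ang",np.degrees(np.arctan2(-d[0],d[1])).round(1),"mid",M.round(1),"home",None if x is None else (M-x*ex).round(1),"rel tcp ex,ey",((M-tcp)@ex).round(1),((M-tcp)@ey).round(1))
for p in((371,40),(407,30),(371,262)):print(onz(c,p,62).round(1))
# held jar from side/scene at current z
E
```

```text
lip [530.6 -57.3] [ 542.5 -118.9] w 62.8 ang 11.0 mid [536.5 -88.1] home [564.  -82.7] rel tcp ex,ey 62.9 -0.6
throat [546.3 -66. ] [ 553.9 -104. ] w 38.7 ang 11.3 mid [550.1 -85. ] home [564.8 -82.1] rel tcp ex,ey 76.8 -0.1
root [578.9 -63.4] [585.3 -94.8] w 32.1 ang 11.6 mid [582.1 -79.1] home None rel tcp ex,ey 109.3 -0.4
[551.9  55.5  62. ]
[582.2  70.7  62. ]
[ 630.1 -172.9   62. ]
```

Call:
arm_command --rows '[{"x":0,"y":0,"z":30,"rx":0,"ry":0,"rz":0},{"x":0,"y":0,"z":35,"rx":0,"ry":0,"rz":0},{"x":0,"y":0,"z":30,"rx":0,"ry":0,"rz":0},{"x":0,"y":0,"z":15,"rx":0,"ry":0,"rz":0},{"x":0,"y":0,"z":5,"rx":0,"ry":0,"rz":0},{"x":0,"y":0,"z":0,"rx":0,"ry":0,"rz":0},{"x":0,"y":0,"z":0,"rx":0,"ry":0,"rz":0}]'

```text
time: 5.2
tcp_pos: [475.4, -100.7, 84.9]
ee_rot: [179.9, 0.1, 101.0]
wrist_force: [-0.7, -0.6, -1.0]
width: 43.2
grip_force: 61.5
```

Call:
arm_command --rows '[{"x":0,"y":0,"z":4,"rx":0,"ry":0,"rz":0},{"x":0,"y":0,"z":4,"rx":0,"ry":0,"rz":0},{"x":0,"y":0,"z":2,"rx":0,"ry":0,"rz":0},{"x":0,"y":0,"z":0,"rx":0,"ry":0,"rz":0},{"x":0,"y":0,"z":0,"rx":0,"ry":0,"rz":0}]'

```text
time: 5.7
tcp_pos: [474.4, -100.5, 73.3]
ee_rot: [180.0, 0.0, 101.0]
wrist_force: [-0.3, -0.8, -1.0]
width: 43.0
grip_force: 61.5
```

```bash
python3 w.py w4
```

```text
5.7 [ 474.4 -100.5   73.3] [180.   0. 101.] [-0.3 -0.8 -1. ] 42.96003632052174
red [479.7  60.8] [ 443    0   69  116 5943] [539.8  13.3 103. ]
red [433.8  36.4] [423  19  26  37 390] [518.5  17.3 103. ]
red [265.8 231.1] [251 224  31  15 237] [472.7 -74.5 103. ]
red [257.2 278.9] [ 212  243   90   75 4065] [ 474.  -101.5  103. ]
blue [388.2  21. ] [ 362    0   72   41 1087] [517.5  33.8  56. ]
blue [382.1 114.5] [352 104  80  26 732] [529.8 -12.2  56. ]
blue [387.1 195.6] [346 177  84  36 863] [549.8 -58.8  56. ]
blue [377.1 254.4] [ 337  237   83   38 1670] [ 558.1 -101.    56. ]
blue [343.  359.4] [340 346   8  23  95] [ 565.2 -200.9   56. ]
```

View pics/w4.png

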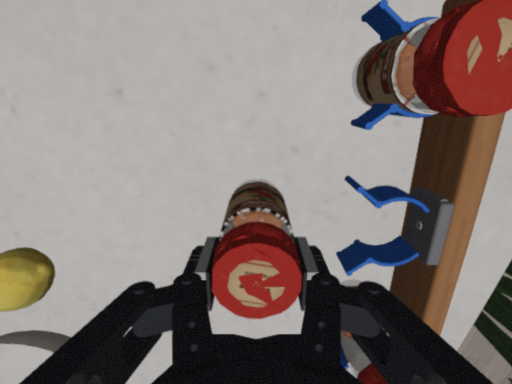

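The jar hangs upright in the pads (cap centre (257,275)), with the clip mouth ahead to the right at (345,180) and (340,255), level with the jar in y.

Call:
arm_command --rows '[{"x":0,"y":0,"z":1.5,"rx":0,"ry":0,"rz":0},{"x":0,"y":10,"z":0.5,"rx":0,"ry":0,"rz":0},{"x":0.5,"y":15,"z":0,"rx":0,"ry":0,"rz":0},{"x":0,"y":12,"z":0,"rx":0,"ry":0,"rz":0},{"x":0,"y":8,"z":0,"rx":0,"ry":0,"rz":0},{"x":0,"y":0,"z":0,"rx":0,"ry":0,"rz":0},{"x":0,"y":0,"z":0,"rx":0,"ry":0,"rz":0}]'

```text
time: 6.45
tcp_pos: [518.2, -91.3, 71.2]
ee_rot: [-180.0, -0.0, 101.0]
wrist_force: [0.1, 0.5, -0.8]
width: 42.8
grip_force: 61.5
```

Call:
arm_command --rows '[{"x":0,"y":4,"z":0,"rx":0,"ry":0,"rz":0},{"x":0,"y":4,"z":0,"rx":0,"ry":0,"rz":0},{"x":0,"y":4,"z":0,"rx":0,"ry":0,"rz":0},{"x":0,"y":4,"z":0,"rx":0,"ry":0,"rz":0},{"x":0,"y":4,"z":0,"rx":0,"ry":0,"rz":0},{"x":0,"y":0,"z":0,"rx":0,"ry":0,"rz":0}]'

```text
time: 7.05
tcp_pos: [538.0, -87.7, 71.0]
ee_rot: [-179.9, 0.0, 101.0]
wrist_force: [-1.8, -1.6, -1.9]
width: 42.8
grip_force: 61.5
```

Call:
arm_command --rows '[{"x":0,"y":4,"z":0,"rx":0,"ry":0,"rz":0},{"x":0,"y":4,"z":0,"rx":0,"ry":0,"rz":0},{"x":0,"y":4,"z":0,"rx":0,"ry":0,"rz":0},{"x":0,"y":4,"z":0,"rx":0,"ry":0,"rz":0},{"x":0,"y":0,"z":0,"rx":0,"ry":0,"rz":0}]'

```text
time: 7.55
tcp_pos: [555.0, -84.4, 71.5]
ee_rot: [179.9, 0.0, 101.0]
wrist_force: [2.4, -0.4, -4.2]
width: 42.9
grip_force: 61.5
```

Call:
arm_command --rows '[{"x":0,"y":3,"z":0,"rx":0,"ry":0,"rz":0},{"x":0,"y":3,"z":0,"rx":0,"ry":0,"rz":0},{"x":0,"y":2,"z":0,"rx":0,"ry":0,"rz":0},{"x":0,"y":0,"z":0,"rx":0,"ry":0,"rz":0},{"x":0,"y":0,"z":0,"rx":0,"ry":0,"rz":0}]'

```text
time: 8.05
tcp_pos: [562.3, -83.1, 71.6]
ee_rot: [179.9, 0.0, 101.0]
wrist_force: [2.7, -1.0, -2.6]
width: 43.0
grip_force: 61.7
```

Call:
arm_command --rows '[{"x":0,"y":1,"z":0,"rx":0,"ry":0,"rz":0},{"x":0,"y":1,"z":0,"rx":0,"ry":0,"rz":0},{"x":0,"y":0,"z":0,"rx":0,"ry":0,"rz":0},{"x":0,"y":0,"z":0,"rx":0,"ry":0,"rz":0}]'

```text
time: 8.45
tcp_pos: [563.7, -82.6, 71.4]
ee_rot: [180.0, 0.0, 101.0]
wrist_force: [0.5, -2.4, -1.5]
width: 43.1
grip_force: 61.7
```

Call:
arm_command --rows '[{"x":0,"y":1,"z":0,"rx":0,"ry":0,"rz":0},{"x":0,"y":0,"z":0,"rx":0,"ry":0,"rz":0},{"x":0,"y":0,"z":0,"rx":0,"ry":0,"rz":0}]'

```text
time: 8.75
tcp_pos: [564.5, -82.6, 71.3]
ee_rot: [-180.0, 0.0, 101.0]
wrist_force: [-0.4, -3.4, -0.2]
width: 43.2
grip_force: 61.9
```

Call:
arm_command --rows '[{"x":0,"y":0.5,"z":0.7,"rx":0,"ry":0,"rz":0},{"x":0,"y":0.5,"z":0.7,"rx":0,"ry":0,"rz":0},{"x":0,"y":0,"z":0,"rx":0,"ry":0,"rz":0},{"x":0,"y":0,"z":0,"rx":0,"ry":0,"rz":0}]'

```text
time: 9.15
tcp_pos: [565.4, -82.6, 69.9]
ee_rot: [-180.0, 0.0, 101.0]
wrist_force: [-1.4, -4.6, 1.3]
width: 43.1
grip_force: 62.0
```

Call:
arm_command --rows '[{"x":-0.7,"y":0.5,"z":0.5,"rx":0,"ry":0,"rz":0},{"x":-0.8,"y":0,"z":0.5,"rx":0,"ry":0,"rz":0},{"x":0,"y":0,"z":0,"rx":0,"ry":0,"rz":0},{"x":0,"y":0,"z":0,"rx":0,"ry":0,"rz":0}]'

```text
time: 9.55
tcp_pos: [565.9, -83.5, 69.6]
ee_rot: [-180.0, -0.0, 101.0]
wrist_force: [-6.9, -0.5, 8.8]
width: 42.9
grip_force: 62.8
```

Stop block and worktop are both felt, so release now and lift straight up.

Call:
arm_command --rows '[{"x":0,"y":0,"z":0,"rx":0,"ry":0,"rz":0},{"x":0,"y":0,"z":0,"rx":0,"ry":0,"rz":0},{"x":0,"y":0,"z":0,"rx":0,"ry":0,"rz":0},{"x":0,"y":0,"z":0,"rx":0,"ry":0,"rz":0},{"x":0,"y":0,"z":0,"rx":0,"ry":0,"rz":0},{"x":0,"y":0,"z":0,"rx":0,"ry":0,"rz":0},{"x":0,"y":0,"z":0,"rx":0,"ry":0,"rz":0},{"x":0,"y":0,"z":0,"rx":0,"ry":0,"rz":0}]' --fingers 0.9

```text
time: 10.35
tcp_pos: [566.4, -83.6, 68.9]
ee_rot: [180.0, -0.0, 101.0]
wrist_force: [-0.2, -0.6, 0.2]
width: 77.0
grip_force: 0.0
```

Call:
arm_command --rows '[{"x":0,"y":0,"z":-15,"rx":0,"ry":0,"rz":0},{"x":0,"y":0,"z":-30,"rx":0,"ry":0,"rz":0},{"x":0,"y":0,"z":-40,"rx":0,"ry":0,"rz":0},{"x":0,"y":0,"z":-40,"rx":0,"ry":0,"rz":0},{"x":0,"y":0,"z":-35,"rx":0,"ry":0,"rz":0},{"x":0,"y":0,"z":0,"rx":0,"ry":0,"rz":0},{"x":0,"y":0,"z":0,"rx":0,"ry":0,"rz":0},{"x":0,"y":0,"z":0,"rx":0,"ry":0,"rz":0}]'

```text
time: 11.15
tcp_pos: [566.0, -83.5, 228.3]
ee_rot: [-180.0, -0.0, 101.0]
wrist_force: [-0.9, 0.3, 0.0]
width: 76.8
grip_force: 0.0
```

```bash
python3 w.py w5
```

```text
11.15 [566.  -83.5 228.3] [-180.   -0.  101.] [-0.9  0.3  0. ] 76.83367226746404
red [255.3  80.2] [ 233   55   46   50 1522] [544.7  15.1 103. ]
red [256.4 181.7] [236 161  41  42 978] [564.5 -80.7 103. ]
red [256.1 264.5] [237 250  37  32 597] [ 583.4 -179.2  103. ]
blue [246.9 106.1] [230 101  41  13  64] [540.  -10.2  56. ]
blue [250.7 151.6] [231 143  41  17 210] [553.6 -59.7  56. ]
blue [252.  226.1] [234 217  37  19 347] [ 573.1 -154.4   56. ]
```

View pics/w5.png

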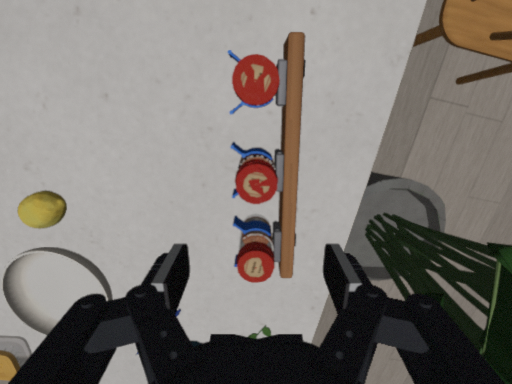

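The three caps at (255,80), (256,182) and (256,264) stand in line in their clips. The middle one measures (564.5,−80.7), which is the midpoint of its neighbours, and the gripper is clear.

```bash
python3 -c "from workcell import ctrl;print(ctrl.sign_off())"
```

```text
the job is handed in; nothing more can be done
None
```

The jar is snapped home in the empty clip, upright on the worktop and released, with the other two jars still in place; the job was handed in at about 11 s.

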